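# Shift the glaze jar mill into fourth

## Task

The jar mill stands switched off with its gear lever still in first (white mark); the small glaze jar now on its rollers needs top speed. Push the lever with your fingertips - out of first, across neutral and fully home into fourth, the slot with the green mark - without gripping the knob or forcing the lever, and leave it there. Leave the jar and everything else on the bench undisturbed.

Things in the scene. Friction and masses are not known exactly. Their poses are not given: they have to be found in the camera images.
- mill: Bench jar mill, fixed: gearbox casting (155 x 145 mm, 108 mm high) with the gate on top, motor to its right; to its left a guard (160 mm high, from 73 mm left of the origin), then two rollers, reaching 520 mm left and 125 mm to front and rear. Origin on the table under the gate centre; x to the mill's far side (away from the robot at zero yaw), y left along the rollers. Far, near, left, right mean these.
- gate_centre (a point): Centre of the H-shaped cut-out, on top of the aluminium gate plate (116 mm above the table; 116 mm along x, 100 along y, 8 thick). The neutral channel runs along y through it; two slots run along x, 19 mm left and right of it. Coloured tabs with pips mark the slot ends: first far left, white; second near left, yellow; third far right, blue; fourth near right, green.
- lever: Gear lever: steel shaft 12 mm thick with a black rounded knob 38 mm wide, 40 high. Origin at the knob's centre, z up along the shaft; the bare shaft leaves about 60 mm free between knob and gate plate. No springs: friction holds it where it is left; pushing at the knob takes about 5 N fore and aft, 3 N sideways. Not to be pinched between the fingers nor pushed with over 40 N.
- pivot (a point): Fixed point inside the gearbox about which the lever tilts: under the gate centre, 27 mm above the table, 175 mm below the knob's centre (which is 202 mm above the table when the lever is upright).
- shift (a joint): Fore-and-aft tilt of the lever, rad: 0 in neutral, about +0.26 home in first or third (knob to the far side, +x), about -0.26 home in second or fourth (knob to the near side, -x). The gate stops it there.
- select (a joint): Sideways tilt of the lever, rad: about +0.22 on the left slot (first, second), about -0.22 on the right slot (third, fourth). It can change only while the lever is in neutral (shift within about 0.03 of 0; the slots' inner corners are rounded).
- fourth (a point): Where the knob's centre lies when the lever is fully home in fourth: 46 mm to the near side and 37 mm to the right of the gate centre, 192 mm above the table. Fixed to the mill.
- mill_jar: White porcelain mill jar with a clamped lid, 120 mm thick, 150 mm long, lying loose on the rollers (axis along the mill's y, top 249 mm above the table, about 300 mm left of the gate). Origin at its lowest line, mid-length. Not to be moved.
- spare_jar: White porcelain jar standing to the right of the motor's end, 96 mm wide, 112 mm high. Origin at the centre of its underside. Not to be moved.
- sprayer: White spray bottle standing behind the mill, 74 mm wide, 193 mm high. Origin at the centre of its underside. Not to be moved.
- tin: Steel tin standing in front of the mill, 52 mm wide, 60 mm high. Origin at the centre of its underside. Not to be moved.
- wrench: Steel wrench, 160 mm long, lying in front of the gearbox, its long axis x. Not to be moved.
- brush: Glaze brush, 190 mm long, lying in front of the mill, its long axis x. Not to be moved.

How it is judged:
By the outcome, as a careful person would: the job done as asked, in the order asked, and still so for the second after the job is handed in, with the robot touching nothing.
It also fails if it takes over 42 s, if anything falls off the work surface, if the arm or the gripper's body presses on something with over 40 N, if the wrist force passes 120 N, or if a joint passes its speed limit or range.

## Robot

A 7-joint arm with a two-finger parallel gripper is mounted at the origin on the work surface. World frame = base frame: x ahead of the robot, y to its left, z up, the work surface at z = 0. Lengths are in m, angles in rad, forces in N, time in s.
With the tool pointing down it reaches from about 0.425 to 0.925 m from the base axis. Payload 6.8 kg.
Tool frame: the origin (TCP) lies midway between the tips of the shut fingers; the grasp point (between the pads) lies 19 mm behind it; x points along the fingers, z is the direction in which the jaws open and shut, and the axes are right-handed (so a half turn about x gives the same grasp; the last joint's range is limited). The gripper opens to 85 mm and grips with 20 to 120 N. Pads are 22 mm wide; open, the fingers measure 114 mm over their backs; the gripper's body (76 mm by 85 mm) begins 54 mm behind the grasp point. The pads swing forward as they close: fully open they stand 13 mm farther back than shut.
Start: joints at [1.032, 0.477, 0.022, 1.555, -0.011, 1.109, -0.083], TCP at [0.282, -0.613, 0.231] pointing down, gripper open.
Joint ranges: [-2.96, 2.96], [-0.34, 2.1], [-1.41, 1.46], [0.24, 2.44], [-1.37, 4.51], [0.17, 1.92], [-2.96, 2.96]. Speed limits (rad/s): [2.39, 2.39, 3.14, 3.14, 3.14, 3.14, 3.14].

## Interface

Orientations are given as a unit quaternion [w, x, y, z].
In Python, from station import bot gives the robot as it stands. The module is installed in compiled form; this text tells all that it offers.
- The arm moves only by the shell command python3 -m jog 'ROWS' [FORCE]. ROWS is text: rows parted by semicolons, each of 7 numbers parted by spaces: the shift along the tool's x, y, z in mm, then the turn, a rotation vector about the tool's x, y, z in units of 6 degrees (1.0 is 6 degrees), then the finger opening in mm, from 0 to 85.4. A call has 1 to 5 rows; each row shifts and turns the commanded pose from where the row before left it, along the tool's axes as they then stand; what a row does not reach is not made up. A row lasts 1/10 s, in which the tool goes at most 50 mm and 8.59 degrees, less where a joint would pass 70% of its speed; a pose out of reach is approached as far as the arm can. A call with a gripper value outside its range is refused whole. The fingers move at their own pace and stop on an object; FORCE is the grip in N (left out, the last holds). Time passes only in rows, so rows that do not move let the fingers close. It gives the time, the measured TCP pose, the force and the opening at its end, in the units of the state.
- bot.get_obs(): the state, without advancing time (a new reading comes with each control period).
- bot.read_camera(name): name is "scene" or "top"; returns (picture, depth): 420x560x3 uint8, red, green, blue; 420x560 float32, m along the optical axis (not along the pixel's ray), 0 where there is no reading.
- bot.calibration(name): a dict with "fx", "fy", "cx", "cy" (pixels), "T" (4x4, takes a point from camera to world coordinates). Camera axes: x right, y up, looking along -z (the intrinsics and any distortion apply to the point x, -y, -z); pixel columns grow to the right and rows downward; lengths in m; the calibration is good to about 2 mm. A picture is of the moment at which its call begins. calibration takes no time and is no camera call.
- bot.hand_in(): hands the job in, once; it reports no verdict.
The state is a dict: "t": time; "q": joint angles; "joint_vel": joint speeds; "joint_torque": joint torques, N m; "eef_pos": TCP position; "tool_rot": TCP orientation; "contact_force": force on the tool from outside, world axes, zero at the start; "torque": the same for the moment, N m; "gripper_width": opening from 0.0 (shut) to 1.0 (fully open).
Only numpy, scipy, OpenCV 4.12 (cv2) and the standard library are available. Lean on these libraries where they do the work, as an engineer would, in place of code of your own. Each camera call takes 0.05 s, during which the arm holds its last target.

## Working session

There is one attempt and no reset: what is moved stays moved. The work goes in short steps, Python scripts to look and compute and a shell command to move; the robot and the scene stay as the last step left them, time stands still between calls to the robot, and variables do not carry over. Pictures are saved under pics/ and viewed, and the job is handed in when it is done.

```bash
mkdir -p pics
cat > h.py <<'E'
import numpy as np, cv2
from station import bot
def cam(n):
    p,d=bot.read_camera(n); c=bot.calibration(n); return p,d,c
def world(c,d,u,v):
    z=d[v,u]; p=np.array([(u-c['cx'])/c['fx']*z,-(v-c['cy'])/c['fy']*z,-z,1]); return (c['T']@p)[:3]
E
python3 - <<'E'
from h import *
for n in ['scene','top']:
    p,d,c=cam(n); cv2.imwrite(f'pics/{n}0.png',p[:,:,::-1]); np.savez(f'{n}0.npz',p=p,d=d); print(n,{k:np.round(v,3).tolist() for k,v in c.items()})
o=bot.get_obs(); print(o)
E
```

```text
scene {'fx': 514.981, 'fy': 514.981, 'cx': 276.787, 'cy': 213.133, 'T': [[0.504, -0.626, 0.595, 1.311], [0.864, 0.38, -0.332, -0.382], [-0.018, 0.681, 0.732, 1.025], [0.0, 0.0, 0.0, 1.0]]}
top {'fx': 505.177, 'fy': 505.177, 'cx': 276.061, 'cy': 209.223, 'T': [[-0.029, 0.99, -0.139, 0.418], [-1.0, -0.03, -0.002, 0.0], [-0.006, 0.139, 0.99, 1.368], [0.0, 0.0, 0.0, 1.0]]}
{'t': 0.1, 'q': array([ 1.03189606,  0.47774825,  0.02235954,  1.55633222, -0.01150462,
        1.10931557, -0.08308726]), 'joint_vel': array([-1.19023369e-03, -2.57588319e-03, -1.38035499e-03, -2.82479467e-03,
       -8.64548550e-04, -5.32895450e-04, -6.24644110e-06]), 'joint_torque': array([ 3.31565017e-03, -5.97767115e+01,  1.61304463e+00, -2.81959069e+01,
        1.27802684e-02,  4.97528687e-03, -1.02337424e-06]), 'eef_pos': array([ 0.28163896, -0.61285256,  0.23041121]), 'tool_rot': array([ 0.59479621,  0.38185249,  0.59583872, -0.38129039]), 'contact_force': array([0.53150962, 0.11039467, 0.053061  ]), 'torque': array([ 0.02372713, -0.01634486,  0.05675245]), 'gripper_width': 1.004612613383077}
```

View pics/scene0.png

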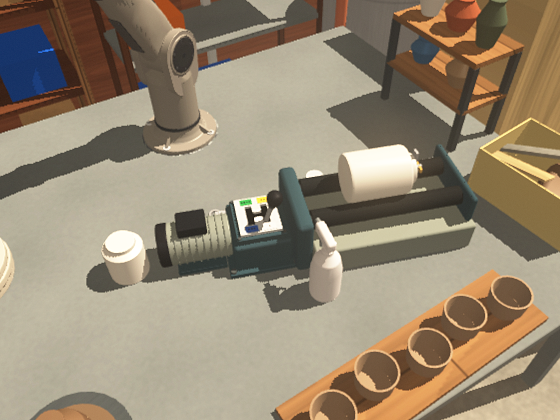

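View pics/top0.png

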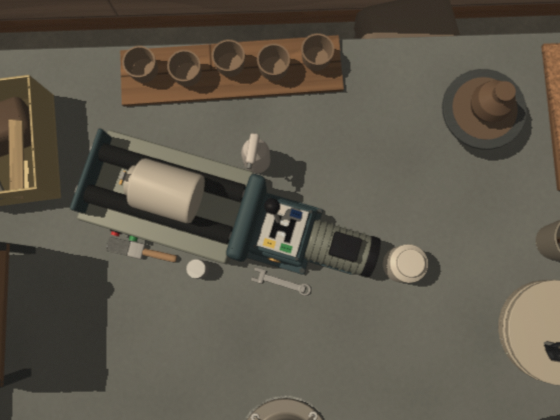

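Run:
```python
from h import *
a=np.load('top0.npz')['p'][170:290,220:340,::-1]; b=np.load('scene0.npz')['p'][170:280,210:330,::-1]
cv2.imwrite('pics/zt.png',cv2.resize(a,None,fx=5,fy=5,interpolation=2)); cv2.imwrite('pics/zs.png',cv2.resize(b,None,fx=5,fy=5,interpolation=2))
# colour masks + depth points
for n in ['top','scene']:
    f=np.load(n+'0.npz');p,d=f['p'],f['d'];c=bot.calibration(n)
    h=cv2.cvtColor(p,cv2.COLOR_RGB2HSV)
    box=(slice(190,270),slice(250,330)) if n=='top' else (slice(180,250),slice(220,300))
    for nm,lo,hi in [('green',(50,150,80),(75,255,255)),('yellow',(20,150,120),(33,255,255)),('blue',(100,150,60),(125,255,255))]:
        m=cv2.inRange(h,lo,hi); mm=np.zeros_like(m); mm[box]=m[box]
        k,l,st,ce=cv2.connectedComponentsWithStats(mm)
        for i in range(1,k):
            if st[i,4]>8:
                v,u=np.where(l==i); P=np.array([world(c,d,x,y) for x,y in zip(u,v)]); print(n,nm,st[i,4],ce[i].round(1),np.median(P,0).round(4))
```

```text
top yellow 56 [268.7 242.7] [0.5107 0.023  0.1171]
scene green 18 [246.7 202.2] [ 0.5002 -0.0126  0.1147]
scene yellow 43 [261.8 199.3] [0.5112 0.0197 0.1154]
```

View pics/zt.png

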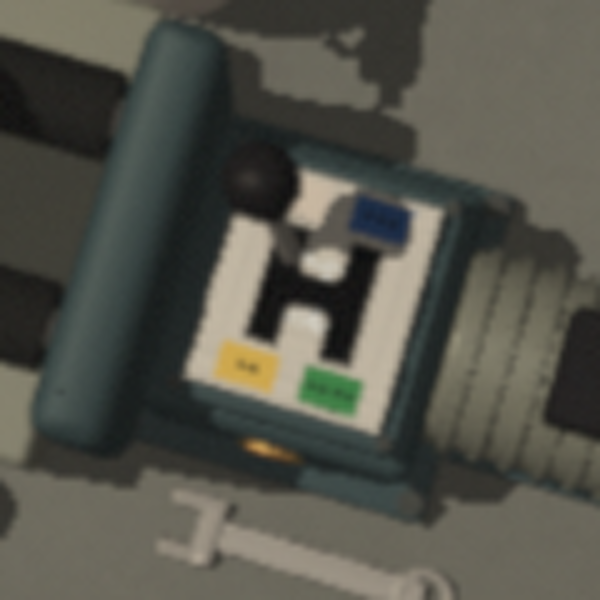

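View pics/zs.png

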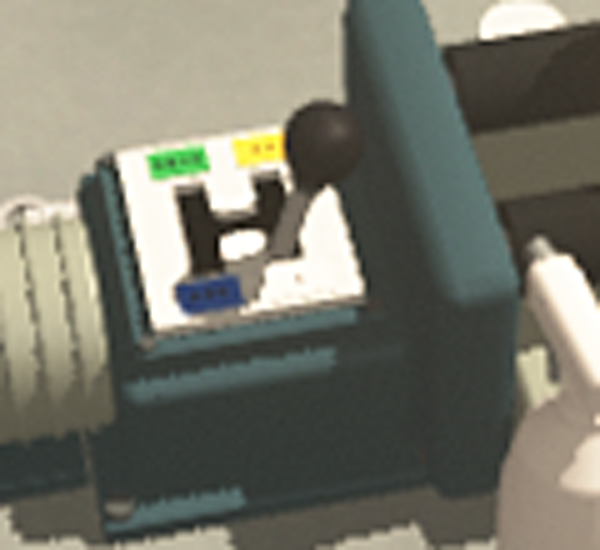

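```bash
cat >> h.py <<'E'
def ray(c,u,v,z):
    D=c['T'][:3,:3]@np.array([(u-c['cx'])/c['fx'],-(v-c['cy'])/c['fy'],-1]); o=c['T'][:3,3]
    return o+D*(z-o[2])/D[2]
E
python3 - <<'E'
from h import *
from scipy.optimize import least_squares
ct=bot.calibration('top'); cs=bot.calibration('scene')
T=lambda x,y:(220+x/5-.4,170+y/5-.4); S=lambda x,y:(210+x/5-.4,170+y/5-.4)
# local plate coords of corners (x far, y left)
L={'nl':(-58,50),'nr':(-58,-50),'fr':(58,-50),'fl':(58,50)}
t={'nl':(187,380),'nr':(383,437),'fr':(446,208)}
s={'nr':(115,150),'fr':(150,337),'fl':(366,297)}
obs=[(L[k],ray(ct,*T(*v),.116)) for k,v in t.items()]+[(L[k],ray(cs,*S(*v),.116)) for k,v in s.items()]
A=np.array([o[0] for o in obs])/1000; B=np.array([o[1][:2] for o in obs])
def res(p,A,B):
    R=np.array([[np.cos(p[2]),-np.sin(p[2])],[np.sin(p[2]),np.cos(p[2])]]); return ((A@R.T+p[:2])-B).ravel()
for nm,sl in [('top',slice(0,3)),('scene',slice(3,6)),('both',slice(0,6))]:
    r=least_squares(res,[.55,0,-.2],args=(A[sl],B[sl])); print(nm,r.x.round(4),(r.fun*1000).round(1))
# knob: top view, scene view centres triangulate
def line(c,u,v):
    D=c['T'][:3,:3]@np.array([(u-c['cx'])/c['fx'],-(v-c['cy'])/c['fy'],-1]); return c['T'][:3,3],D/np.linalg.norm(D)
o1,d1=line(ct,*T(260,178)); o2,d2=line(cs,*S(322,143))
k=np.linalg.lstsq(np.c_[d1,-d2],o2-o1,rcond=None)[0]; p1,p2=o1+k[0]*d1,o2+k[1]*d2; print('knob',(p1+p2)/2,np.linalg.norm(p1-p2))
x,y,th=r.x
for n,l in dict(first=(.046,.037,.192),fourth=(-.046,-.037,.192)).items(): print(n,x+l[0]*np.cos(th)-l[1]*np.sin(th),y+l[0]*np.sin(th)+l[1]*np.cos(th))
from scipy.spatial.transform import Rotation as Ro
q=bot.get_obs()['tool_rot']; print(Ro.from_quat(np.r_[q[1:],q[0]]).as_matrix().round(3))
E
```

```text
top [ 0.5454 -0.013  -0.3043] [ 0.1 -0.7  1.2  0.  -1.3  0.7]
scene [ 0.5506 -0.0135 -0.3331] [ 4.2 -0.9 -3.1  2.3 -1.1 -1.4]
both [ 0.5479 -0.0135 -0.3169] [ 3.4 -0.7  3.3  0.4  0.4 -0.3  1.9 -2.1 -4.7  2.9 -4.2 -0.2]
knob [0.59301831 0.0123829  0.19507405] 0.0012470104323368337
first 0.6031658541415891 0.007349121026839163
fourth 0.4926858045943988 -0.0342941095400899
[[-0.001  0.909  0.418]
 [ 0.001  0.418 -0.909]
 [-1.    -0.    -0.002]]
```

Run:
```python
from h import *
for n in ['top','scene']:
    f=np.load(n+'0.npz');p,d=f['p'],f['d'];c=bot.calibration(n)
    vv,uu=np.mgrid[:420,:560]; P=np.stack([(uu-c['cx'])/c['fx']*d,-(vv-c['cy'])/c['fy']*d,-d,np.ones_like(d)],-1)@c['T'].T
    P=P[...,:3]; np.save(n+'P.npy',P)
    near=np.hypot(P[...,0]-.55,P[...,1]+.012)<.1
    m=near&(abs(P[...,2]-.1155)<.0045)&(d>0)
    r=cv2.minAreaRect((P[m][:,:2]*1000).astype(np.float32)); print(n,m.sum(),r)
    k=near&(P[...,2]>.165)&(d>0); g=p.max(-1)<70; k&=g
    Q=P[k]; print('knob pts',len(Q),Q.min(0).round(4),Q.max(0).round(4))
    # sphere fit
    from scipy.optimize import least_squares
    s=least_squares(lambda c0:np.linalg.norm(Q-c0,axis=1)-.0195,[.595,.01,.19],loss='soft_l1',f_scale=.002); print(s.x.round(4))
    # guard
    gg=np.hypot(P[...,0]-.55,P[...,1]-.07)<.17; gg&=(abs(P[...,2]-.158)<.006)&(d>0)&(P[...,1]>.02)
    print('guard',cv2.minAreaRect((P[gg][:,:2]*1000).astype(np.float32)))
```

```text
top 1518 ((541.848388671875, -23.5823974609375), (172.13278198242188, 131.6014862060547), 72.36206817626953)
knob pts 192 [ 0.5725 -0.0046  0.1701] [0.6095 0.0286 0.2187]
[0.591  0.0114 0.196 ]
guard ((593.9458618164062, 130.37368774414062), (156.28817749023438, 212.74147033691406), 70.46465301513672)
scene 1141 ((544.566650390625, -24.515335083007812), (172.3827362060547, 129.04708862304688), 71.5527114868164)
knob pts 177 [ 0.5837 -0.0067  0.1704] [0.6131 0.0281 0.2139]
[0.5922 0.0119 0.1939]
guard ((612.0120849609375, 125.34671783447266), (154.1905517578125, 243.23731994628906), 72.12348175048828)
```

Run:
```python
from h import *
from scipy.optimize import least_squares
for n in ['top','scene']:
    f=np.load(n+'0.npz');p=f['p'];P=np.load(n+'P.npy');c=bot.calibration(n)
    near=np.hypot(P[...,0]-.547,P[...,1]+.013)<.085
    h=cv2.cvtColor(p,cv2.COLOR_RGB2HSV)
    m=near&(abs(P[...,2]-.116)<.012)&((p.min(-1)>115)|((h[...,1]>150)&(h[...,2]>70)))
    k,l,st,ce=cv2.connectedComponentsWithStats(m.astype(np.uint8)); i=1+st[1:,4].argmax(); m=l==i
    print(n,st[i], 'z',np.median(P[m][:,2]))
    im=p[:,:,::-1].copy(); im[~m]//=4; cv2.imwrite(f'pics/m{n}.png',cv2.resize(im[170:290,210:340],None,fx=5,fy=5,interpolation=0))
    v,u=np.where(m); Q=np.array([ray(c,a,b,.116)[:2] for a,b in zip(u,v)])
    for th in [-.30,-.31,-.32]:
        R=np.array([[np.cos(th),-np.sin(th)],[np.sin(th),np.cos(th)]]); L=Q@R
        lo,hi=np.percentile(L,0.7,axis=0),np.percentile(L,99.3,axis=0); print(th,((hi-lo)*1000).round(1),(R@((lo+hi)/2)).round(4))
    print(cv2.minAreaRect((Q*1000).astype(np.float32)))
```

```text
top [257 210  51  47 873] z 0.11641949644490035
-0.3 [112.6  99.6] [ 0.5449 -0.0109]
-0.31 [112.9  99.3] [ 0.5451 -0.011 ]
-0.32 [113.3  99. ] [ 0.5452 -0.0112]
((546.2568969726562, -11.259124755859375), (100.30104064941406, 116.0260009765625), 71.73968505859375)
scene [233 196  50  40 973] z 0.11419308921297722
-0.3 [117.3 100.1] [ 0.5507 -0.0135]
-0.31 [117.2 100.3] [ 0.5509 -0.0133]
-0.32 [117.3 100.5] [ 0.551  -0.0132]
((552.195556640625, -13.347877502441406), (101.8447036743164, 121.3331298828125), 71.80577087402344)
```

```bash
python3 -c "
import cv2,numpy as np
a=cv2.imread('pics/mtop.png');b=cv2.imread('pics/mscene.png');cv2.imwrite('pics/mm.png',cv2.resize(np.hstack([a,b]),(800,370)))"
```

```text
(no output)
```

View pics/mm.png

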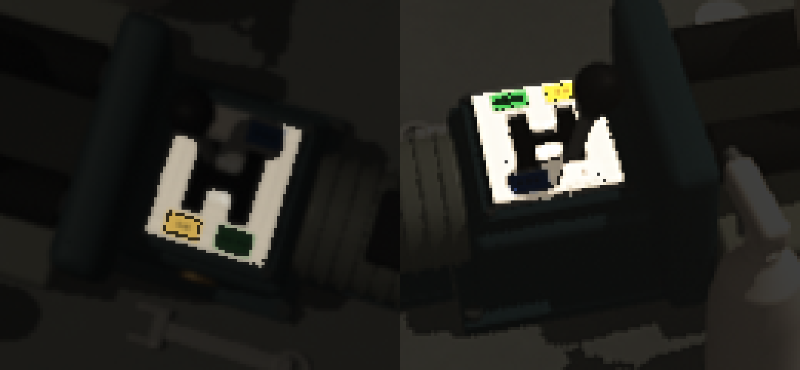

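```bash
cat >> h.py <<'E'
G=np.array([.5475,-.0123]); TH=-.315
def loc(p):
    p=np.asarray(p); d=p[...,:2]-G; c,s=np.cos(TH),np.sin(TH)
    return np.concatenate([np.stack([c*d[...,0]+s*d[...,1],-s*d[...,0]+c*d[...,1]],-1),p[...,2:3]],-1)*1000
def st():
    o=bot.get_obs(); print('t',round(o['t'],2),'loc',loc(o['eef_pos']).round(1),'F',o['contact_force'].round(1),'w',round(o['gripper_width'],3))
    from scipy.spatial.transform import Rotation as Ro
    q=o['tool_rot']; M=Ro.from_quat(np.r_[q[1:],q[0]]).as_matrix(); c,s=np.cos(TH),np.sin(TH)
    print('tool in local:',(np.array([[c,s,0],[-s,c,0],[0,0,1]])@M).round(3).tolist(),'q',o['q'].round(2))
E
python3 - <<'E'
from h import *
for n in ['top','scene']:
    P=np.load(n+'P.npy'); L=loc(P)
    m=(L[...,0]>70)&(L[...,0]<300)&(abs(L[...,1])<250)&(L[...,2]>130)&(L[...,2]<230)
    print(n,np.percentile(L[m],[1,50,99],axis=0).round() if m.any() else None)
    for a,b in [(60,110),(110,160),(160,210)]:
        for y0 in range(-100,150,50):
            k=(L[...,0]>a)&(L[...,0]<=b)&(L[...,1]>y0)&(L[...,1]<=y0+50)
            print(a,y0,round(float(L[k][:,2].max())) if k.any() else None,end=' | ')
    print()
st()
E
python3 -m jog '-50 0 0 0 0 0 0;-50 0 0 1.4 0 0 0;0 0 0 1.42 0 0 0;0 0 0 1.42 0 0 0;0 0 0 1.42 0 0 0' 40
python3 -m jog '0 0 0 1.42 0 0 0;0 0 0 0 0 0 0'; python3 -c "
from h import *;st()"
```

```text
top [[ 70.  72. 131.]
 [126. 114. 159.]
 [191. 242. 197.]]
60 -100 115 | 60 -50 113 | 60 0 112 | 60 50 167 | 60 100 192 | 110 -100 10 | 110 -50 8 | 110 0 8 | 110 50 126 | 110 100 198 | 160 -100 8 | 160 -50 9 | 160 0 9 | 160 50 133 | 160 100 198 | 
scene [[ 70.  73. 130.]
 [119. 117. 150.]
 [197. 244. 193.]]
60 -100 111 | 60 -50 116 | 60 0 116 | 60 50 163 | 60 100 187 | 110 -100 5 | 110 -50 4 | 110 0 3 | 110 50 143 | 110 100 196 | 160 -100 4 | 160 -50 5 | 160 0 4 | 160 50 132 | 160 100 195 | 
t 0.1 loc [ -66.7 -653.4  230.4] F [0.5 0.1 0.1] w 1.005
tool in local: [[-0.001, 0.735, 0.679], [0.001, 0.679, -0.735], [-1.0, -0.0, -0.002]] q [ 1.03  0.48  0.02  1.56 -0.01  1.11 -0.08]
t: 0.6
eef_pos: [0.2818, -0.6132, 0.3313]
tool_rot: [0.456, 0.54, 0.456, -0.54]
contact_force: [-0.1, 0.3, -1.3]
gripper_width: 0.146
t: 0.8
eef_pos: [0.2819, -0.613, 0.3307]
tool_rot: [-0.416, -0.572, -0.417, 0.572]
contact_force: [0.5, 0.2, 0.4]
gripper_width: 0.004
t 0.8 loc [ -66.4 -653.5  330.7] F [0.5 0.2 0.4] w 0.004
tool in local: [[-0.001, 1.0, 0.003], [0.001, 0.003, -1.0], [-1.0, -0.001, -0.001]] q [ 0.93  0.41  0.17  1.44 -0.07  1.3  -0.78]
```

```bash
python3 -m jog '0 10 -45 0 0 0 0;0 10 -45 0 0 0 0;0 10 -45 0 0 0 0;0 10 -45 0 0 0 0;0 10 -45 0 0 0 0'
python3 -m jog '0 10 -45 0 0 0 0;0 10 -45 0 0 0 0;0 10 -45 0 0 0 0;0 10 -45 0 0 0 0;0 10 -45 0 0 0 0'
python3 -m jog '0 10 -45 0 0 0 0;0 10 -45 0 0 0 0;0 10 -45 0 0 0 0;0 10 -45 0 0 0 0;0 11 -45 0 0 0 0'
python3 -c "
from h import *;st()"
```

```text
t: 1.3
eef_pos: [0.3989, -0.4126, 0.3312]
tool_rot: [-0.418, -0.57, -0.418, 0.57]
contact_force: [0.7, -0.1, -0.5]
gripper_width: -0.003
t: 1.8
eef_pos: [0.5152, -0.2137, 0.3313]
tool_rot: [-0.418, -0.57, -0.418, 0.57]
contact_force: [0.6, -0.1, 0.5]
gripper_width: -0.001
t: 2.3
eef_pos: [0.6325, -0.0152, 0.3312]
tool_rot: [-0.418, -0.57, -0.418, 0.57]
contact_force: [1.5, -0.3, -0.5]
gripper_width: -0.001
t 2.3 loc [ 81.7  23.6 331.2] F [ 1.5 -0.3 -0.5] w -0.001
tool in local: [[-0.0, 1.0, 0.009], [-0.0, 0.009, -1.0], [-1.0, -0.0, 0.0]] q [ 0.06  0.34 -0.18  1.53  0.06  1.28 -2.  ]
```

```bash
python3 -m jog '30 6 -12 0 0 0 0;40 0 0 0 0 0 0;40 0 0 0 0 0 0;40 0 0 0 0 0 0;2 0 0 0 0 0 0'
python3 - <<'E'
from h import *
st()
for n,b in [('top',(170,290,210,340)),('scene',(150,270,200,330))]:
    p,d,c=cam(n); cv2.imwrite(f'pics/a{n}.png',cv2.resize(p[b[0]:b[1],b[2]:b[3],::-1],None,fx=5,fy=5,interpolation=2))
E
```

```text
t: 2.8
eef_pos: [0.6373, -0.0075, 0.1735]
tool_rot: [-0.416, -0.567, -0.42, 0.574]
contact_force: [-0.9, 0.6, 0.3]
gripper_width: 0.004
t 2.8 loc [ 83.9  32.4 173.5] F [-0.9  0.6  0.3] w 0.004
tool in local: [[-0.01, 1.0, 0.008], [-0.004, 0.008, -1.0], [-1.0, -0.01, 0.004]] q [ 0.04  0.48 -0.18  1.69  0.1   0.99 -2.04]
```

View pics/ascene.png

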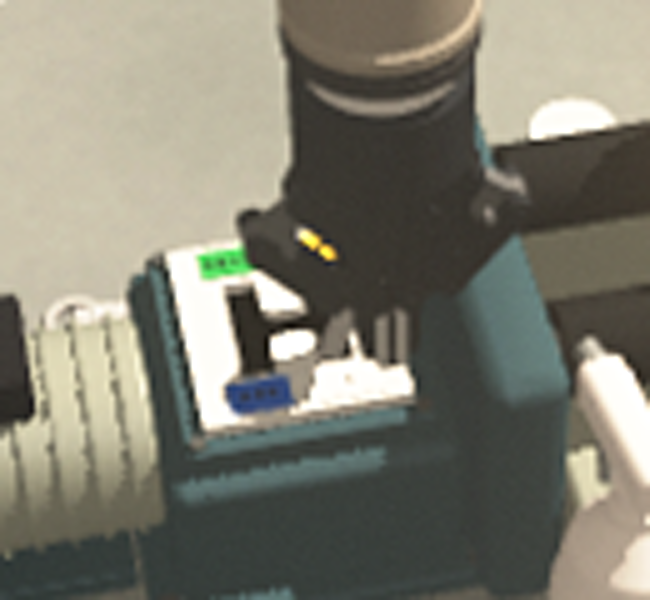

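View pics/atop.png

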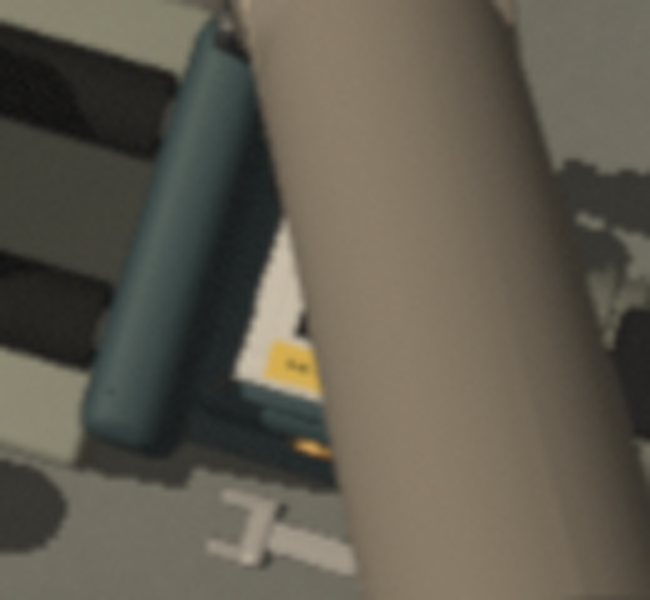

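```bash
python3 -m jog '0 -5 0 0 0 0 0;0 -4 0 0 0 0 0;0 0 0 0 0 0 0'
python3 -m jog '0 -3 0 0 0 0 0;0 0 0 0 0 0 0'
python3 -m jog '0 -3 0 0 0 0 0;0 0 0 0 0 0 0'
python3 -m jog '0 -3 0 0 0 0 0;0 0 0 0 0 0 0'
python3 -m jog '0 -3 0 0 0 0 0;0 0 0 0 0 0 0'
python3 -c "
from h import *;st()"
```

```text
t: 3.2
eef_pos: [0.6331, -0.004, 0.1813]
tool_rot: [0.417, 0.572, 0.416, -0.57]
contact_force: [0.8, 0.0, -0.6]
gripper_width: -0.002
t: 3.4
eef_pos: [0.6298, -0.0034, 0.1799]
tool_rot: [0.417, 0.571, 0.417, -0.571]
contact_force: [0.6, -0.0, -0.6]
gripper_width: -0.002
t: 3.6
eef_pos: [0.6267, -0.0025, 0.1793]
tool_rot: [-0.417, -0.571, -0.417, 0.571]
contact_force: [-0.8, 0.2, 0.2]
gripper_width: 0.001
t: 3.8
eef_pos: [0.6239, -0.0016, 0.1792]
tool_rot: [-0.417, -0.571, -0.417, 0.571]
contact_force: [0.7, -0.4, -0.0]
gripper_width: -0.002
t: 4.0
eef_pos: [0.621, -0.0006, 0.1792]
tool_rot: [-0.417, -0.571, -0.417, 0.571]
contact_force: [-0.4, -0.1, -0.6]
gripper_width: 0.001
t 4.0 loc [ 66.3  33.9 179.2] F [-0.4 -0.1 -0.6] w 0.001
tool in local: [[-0.0, 1.0, 0.005], [-0.0, 0.005, -1.0], [-1.0, -0.0, 0.0]] q [ 0.04  0.45 -0.18  1.73  0.09  0.97 -2.06]
```

```bash
python3 -m jog '0 -2 0 0 0 0 0;0 0 0 0 0 0 0'
python3 -m jog '0 -2 0 0 0 0 0;0 0 0 0 0 0 0'
python3 -m jog '0 -2 0 0 0 0 0;0 0 0 0 0 0 0'
python3 -m jog '0 -2 0 0 0 0 0;0 0 0 0 0 0 0'
python3 -c "
from h import *;st()"
```

```text
t: 4.2
eef_pos: [0.6195, -0.0002, 0.1794]
tool_rot: [0.417, 0.571, 0.417, -0.571]
contact_force: [0.8, -0.6, -0.3]
gripper_width: 0.002
t: 4.4
eef_pos: [0.6183, 0.0003, 0.1798]
tool_rot: [0.417, 0.572, 0.416, -0.571]
contact_force: [3.9, -1.2, 0.3]
gripper_width: 0.001
t: 4.6
eef_pos: [0.6168, 0.0009, 0.1801]
tool_rot: [0.417, 0.572, 0.416, -0.571]
contact_force: [5.4, -0.4, 1.7]
gripper_width: 0.001
t: 4.8
eef_pos: [0.6151, 0.0016, 0.1804]
tool_rot: [0.417, 0.572, 0.416, -0.57]
contact_force: [5.5, -1.4, 3.9]
gripper_width: -0.003
t 4.8 loc [ 60.   34.2 180.4] F [ 5.5 -1.4  3.9] w -0.003
tool in local: [[0.003, 1.0, 0.004], [0.001, 0.004, -1.0], [-1.0, 0.003, -0.001]] q [ 0.03  0.44 -0.18  1.75  0.09  0.96 -2.07]
```

```bash
python3 - <<'E'
from h import *
ct=bot.calibration('top'); cs=bot.calibration('scene')
T=lambda x,y:(220+x/5-.4,170+y/5-.4); S=lambda x,y:(210+x/5-.4,170+y/5-.4)
for nm,c,F,pts in [('top',ct,T,dict(y=(247,365),g=(332,390),b=(378,220),nl=(187,380))),('scene',cs,S,dict(g=(178,162),y=(263,149),b=(208,293),fl=(366,297)))]:
    for k,v in pts.items(): print(nm,k,loc(ray(c,*F(*v),.117)).round(1))
E
python3 -m jog '0 -4 0 0 0 0 0;0 -4 0 0 0 0 0;0 -4 0 0 0 0 0;0 0 0 0 0 0 0'
python3 -c "
from h import *;st()"
```

```text
top y [-45.2  22.3 117. ]
top g [-45.2 -21.6 117. ]
top b [ 42.7 -20.  117. ]
top nl [-60.7  48.7 117. ]
scene g [-43.5 -20.5 117. ]
scene y [-42.7  22.  117. ]
scene b [ 44.4 -21.5 117. ]
scene fl [ 63.7  50.3 117. ]
t: 5.2
eef_pos: [0.6033, 0.0057, 0.1803]
tool_rot: [0.417, 0.572, 0.416, -0.57]
contact_force: [4.8, -0.2, 2.8]
gripper_width: -0.003
t 5.2 loc [ 47.5  34.4 180.3] F [ 4.8 -0.2  2.8] w -0.003
tool in local: [[0.003, 1.0, 0.005], [0.001, 0.005, -1.0], [-1.0, 0.003, -0.001]] q [ 0.03  0.42 -0.19  1.78  0.09  0.95 -2.07]
```

```bash
python3 -m jog '0 -4 0 0 0 0 0;0 -4 0 0 0 0 0;0 -4 0 0 0 0 0;0 -4 0 0 0 0 0;0 0 0 0 0 0 0'
python3 -c "
from h import *;st()"
python3 -m jog '0 -2 0 0 0 0 0;0 0 0 0 0 0 0'
python3 -c "
from h import *;st()"
```

```text
t: 5.7
eef_pos: [0.5871, 0.0105, 0.1796]
tool_rot: [0.417, 0.571, 0.417, -0.571]
contact_force: [4.2, -0.2, 2.5]
gripper_width: 0.0
t 5.7 loc [ 30.6  34.  179.6] F [ 4.2 -0.2  2.5] w 0.0
tool in local: [[0.001, 1.0, 0.005], [0.0, 0.005, -1.0], [-1.0, 0.001, -0.0]] q [ 0.03  0.4  -0.19  1.81  0.09  0.94 -2.09]
t: 5.9
eef_pos: [0.5854, 0.0109, 0.1794]
tool_rot: [0.417, 0.571, 0.417, -0.571]
contact_force: [4.5, -1.1, 3.1]
gripper_width: 0.0
t 5.9 loc [ 28.8  33.8 179.4] F [ 4.5 -1.1  3.1] w 0.0
tool in local: [[0.0, 1.0, 0.004], [0.0, 0.004, -1.0], [-1.0, 0.0, -0.0]] q [ 0.03  0.39 -0.19  1.82  0.09  0.94 -2.09]
```

```bash
python3 -m jog '0 20 0 0 0 0 0;-35 5 0 0 0 0 0;-40 0 0 0 0 0 0;0 0 -30 0 0 0 0;0 -20 -30 0 0 0 0'
python3 -m jog '0 -33 0 0 0 0 0;0 0 0 0 0 0 0;0 0 0 0 0 0 0'
cat > look.py <<'E'
from h import *
import sys
from scipy.optimize import least_squares
st(); tag=sys.argv[1]; ims=[]
for n,b in [('top',(170,290,210,340)),('scene',(150,270,200,330))]:
    p,d,c=cam(n); ims.append(cv2.resize(p[b[0]:b[1],b[2]:b[3],::-1],(400,370),interpolation=2))
    vv,uu=np.mgrid[:420,:560]; P=(np.stack([(uu-c['cx'])/c['fx']*d,-(vv-c['cy'])/c['fy']*d,-d,np.ones_like(d)],-1)@c['T'].T)[...,:3]; L=loc(P); np.save(n+'L.npy',L)
cv2.imwrite(f'pics/{tag}.png',np.hstack(ims))
E
python3 look.py b
```

```text
t: 6.4
eef_pos: [0.6086, 0.0649, 0.2542]
tool_rot: [-0.415, -0.572, -0.415, 0.573]
contact_force: [0.2, 0.2, -0.4]
gripper_width: -0.001
t: 6.7
eef_pos: [0.5751, 0.0763, 0.2532]
tool_rot: [-0.416, -0.57, -0.417, 0.572]
contact_force: [0.1, 0.2, 0.4]
gripper_width: 0.004
t 6.7 loc [ -1.2  92.8 253.2] F [0.1 0.2 0.4] w 0.004
tool in local: [[-0.003, 1.0, 0.005], [-0.002, 0.005, -1.0], [-1.0, -0.003, 0.002]] q [-0.06  0.31 -0.22  1.75  0.08  1.09 -2.19]
```

View pics/b.png

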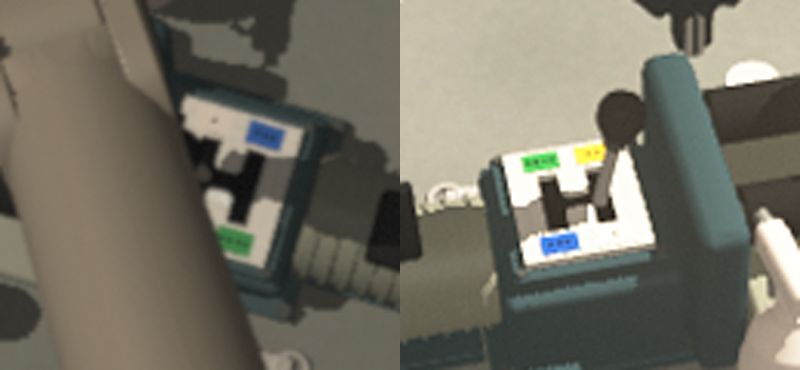

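```bash
cat > knob.py <<'E'
from h import *
from scipy.optimize import least_squares
import sys
x0=np.array([float(a) for a in sys.argv[1:4]])
for n in ['top','scene']:
    L=np.load(n+'L.npy'); m=(np.hypot(L[...,0]-x0[0],L[...,1]-x0[1])<32)&(L[...,2]>174)&(L[...,2]<222)
    Q=L[m]
    if len(Q)<30: print(n,len(Q)); continue
    s=least_squares(lambda c:np.linalg.norm(Q-c,axis=1)-19.5,x0,loss='soft_l1',f_scale=2); print(n,len(Q),s.x.round(1))
E
python3 knob.py 0 37 198
```

```text
top 53 [  0.3  38.2 201. ]
scene 237 [  2.4  37.3 197. ]
```

```bash
python3 -m jog '35 2 0 0 0 0 0;35 0 0 0 0 0 0;2 0 0 0 0 0 0;0 0 4 0 0 0 0;0 0 0 0 0 0 0'
python3 -m jog '0 0 4 0 0 0 0;0 0 4 0 0 0 0;0 0 0 0 0 0 0'
python3 -m jog '0 0 3 0 0 0 0;0 0 0 0 0 0 0'
python3 -m jog '0 0 3 0 0 0 0;0 0 0 0 0 0 0'
python3 -m jog '0 0 3 0 0 0 0;0 0 0 0 0 0 0'
python3 -c "
from h import *;st()"
```

```text
t: 7.3
eef_pos: [0.5787, 0.0712, 0.1839]
tool_rot: [0.417, 0.572, 0.416, -0.571]
contact_force: [0.1, -0.8, 0.5]
gripper_width: 0.002
t: 7.6
eef_pos: [0.5754, 0.0635, 0.1832]
tool_rot: [0.417, 0.572, 0.416, -0.571]
contact_force: [-0.3, 0.6, 0.4]
gripper_width: 0.003
t: 7.8
eef_pos: [0.5741, 0.0611, 0.1825]
tool_rot: [-0.417, -0.571, -0.416, 0.571]
contact_force: [-0.3, 0.6, -0.6]
gripper_width: 0.0
t: 8.0
eef_pos: [0.5731, 0.0583, 0.1823]
tool_rot: [-0.417, -0.571, -0.416, 0.572]
contact_force: [0.2, -0.1, -0.3]
gripper_width: 0.004
t: 8.2
eef_pos: [0.5723, 0.0554, 0.1822]
tool_rot: [-0.417, -0.571, -0.416, 0.572]
contact_force: [0.3, 0.3, -0.4]
gripper_width: 0.003
t 8.2 loc [  2.6  72.1 182.2] F [ 0.3  0.3 -0.4] w 0.003
tool in local: [[-0.0, 1.0, 0.004], [-0.0, 0.004, -1.0], [-1.0, -0.0, 0.0]] q [-0.04  0.38 -0.21  1.84  0.1   0.94 -2.17]
```

```bash
python3 -m jog '0 -1 3 0 0 0 0;0 0 0 0 0 0 0'
python3 -m jog '0 0 3 0 0 0 0;0 0 0 0 0 0 0'
python3 -m jog '0 0 3 0 0 0 0;0 0 0 0 0 0 0'
python3 -m jog '0 0 3 0 0 0 0;0 0 0 0 0 0 0'
python3 -c "
from h import *;st()"
```

```text
t: 8.4
eef_pos: [0.571, 0.0539, 0.1827]
tool_rot: [0.417, 0.572, 0.417, -0.571]
contact_force: [1.6, 2.2, -0.0]
gripper_width: -0.0
t: 8.6
eef_pos: [0.5701, 0.0509, 0.1829]
tool_rot: [0.417, 0.572, 0.417, -0.571]
contact_force: [1.8, 3.4, 2.6]
gripper_width: 0.001
t: 8.8
eef_pos: [0.5687, 0.0474, 0.1825]
tool_rot: [0.417, 0.571, 0.416, -0.571]
contact_force: [1.1, 3.5, 1.7]
gripper_width: 0.001
t: 9.0
eef_pos: [0.5675, 0.0442, 0.1823]
tool_rot: [-0.417, -0.571, -0.416, 0.572]
contact_force: [1.0, 2.1, 2.7]
gripper_width: 0.0
t 9.0 loc [  1.5  60.  182.3] F [1.  2.1 2.7] w 0.0
tool in local: [[-0.0, 1.0, 0.004], [-0.0, 0.004, -1.0], [-1.0, -0.0, 0.0]] q [-0.02  0.37 -0.21  1.85  0.09  0.93 -2.15]
```

```bash
python3 -m jog '0 0 4 0 0 0 0;0 0 4 0 0 0 0;0 0 4 0 0 0 0;0 0 4 0 0 0 0'
python3 -m jog '0 0 4 0 0 0 0;0 0 4 0 0 0 0;0 0 4 0 0 0 0;0 0 4 0 0 0 0'
python3 -m jog '0 0 4 0 0 0 0;0 0 4 0 0 0 0;0 0 4 0 0 0 0;0 0 4 0 0 0 0;0 0 0 0 0 0 0'
python3 -c "
from h import *;st()"
```

```text
t: 9.4
eef_pos: [0.5625, 0.0289, 0.1822]
tool_rot: [-0.417, -0.571, -0.417, 0.572]
contact_force: [1.0, 2.7, 1.9]
gripper_width: -0.001
t: 9.8
eef_pos: [0.5577, 0.0139, 0.1822]
tool_rot: [-0.417, -0.571, -0.417, 0.571]
contact_force: [0.8, 3.3, 2.7]
gripper_width: -0.0
t: 10.3
eef_pos: [0.5527, -0.0019, 0.1822]
tool_rot: [-0.416, -0.571, -0.416, 0.572]
contact_force: [1.1, 2.8, 1.3]
gripper_width: 0.001
t 10.3 loc [  1.7  11.5 182.2] F [1.1 2.8 1.3] w 0.001
tool in local: [[-0.0, 1.0, 0.003], [-0.001, 0.003, -1.0], [-1.0, -0.0, 0.001]] q [ 0.05  0.34 -0.2   1.89  0.08  0.92 -2.07]
```

```bash
python3 -m jog '0 0 4 0 0 0 0;0 0 4 0 0 0 0;0 0 0 0 0 0 0'
python3 -m jog '0 0 2 0 0 0 0;0 0 0 0 0 0 0'
python3 -m jog '0 0 2 0 0 0 0;0 0 0 0 0 0 0'
python3 -m jog '0 0 1.5 0 0 0 0;0 0 0 0 0 0 0'
python3 -c "
from h import *;st()"
```

```text
t: 10.6
eef_pos: [0.5501, -0.0094, 0.1819]
tool_rot: [-0.416, -0.571, -0.416, 0.572]
contact_force: [0.0, 2.2, -1.1]
gripper_width: -0.003
t: 10.8
eef_pos: [0.5497, -0.0107, 0.182]
tool_rot: [-0.416, -0.571, -0.417, 0.572]
contact_force: [0.5, 1.6, -1.2]
gripper_width: 0.002
t: 11.0
eef_pos: [0.5492, -0.0125, 0.1822]
tool_rot: [-0.417, -0.571, -0.417, 0.571]
contact_force: [-0.2, 2.2, -1.4]
gripper_width: -0.003
t: 11.2
eef_pos: [0.5488, -0.014, 0.1823]
tool_rot: [-0.417, -0.571, -0.417, 0.571]
contact_force: [0.9, 3.2, -2.1]
gripper_width: 0.001
t 11.2 loc [  1.8  -1.2 182.3] F [ 0.9  3.2 -2.1] w 0.001
tool in local: [[-0.0, 1.0, 0.004], [-0.0, 0.004, -1.0], [-1.0, -0.0, 0.0]] q [ 0.07  0.33 -0.19  1.9   0.08  0.92 -2.04]
```

```bash
python3 -m jog '0 0 1.5 0 0 0 0;0 0 0 0 0 0 0'
python3 -m jog '0 0 1.5 0 0 0 0;0 0 0 0 0 0 0'
python3 -c "
from h import *;st()"
```

```text
t: 11.4
eef_pos: [0.5484, -0.0154, 0.1823]
tool_rot: [-0.417, -0.571, -0.417, 0.571]
contact_force: [-0.3, 2.7, -1.7]
gripper_width: -0.001
t: 11.6
eef_pos: [0.5479, -0.0169, 0.1823]
tool_rot: [-0.417, -0.571, -0.417, 0.571]
contact_force: [1.3, 2.9, -1.0]
gripper_width: -0.0
t 11.6 loc [  1.8  -4.2 182.3] F [ 1.3  2.9 -1. ] w -0.0
tool in local: [[-0.0, 1.0, 0.004], [-0.0, 0.004, -1.0], [-1.0, -0.0, 0.0]] q [ 0.07  0.33 -0.19  1.9   0.08  0.92 -2.04]
```

```bash
python3 -m jog '0 0 1 0 0 0 0;0 0 0 0 0 0 0'
python3 -m jog '0 0 1 0 0 0 0;0 0 0 0 0 0 0'
python3 -c "
from h import *;st()"
python3 look.py c; python3 knob.py 2 -37 198
```

```text
t: 11.8
eef_pos: [0.5477, -0.0177, 0.1823]
tool_rot: [0.417, 0.571, 0.417, -0.571]
contact_force: [1.5, 1.5, -1.8]
gripper_width: -0.002
t: 12.0
eef_pos: [0.5474, -0.0187, 0.1823]
tool_rot: [-0.417, -0.571, -0.417, 0.571]
contact_force: [0.1, 2.0, -1.4]
gripper_width: 0.001
t 12.0 loc [  1.9  -6.2 182.3] F [ 0.1  2.  -1.4] w 0.001
tool in local: [[-0.0, 1.0, 0.004], [-0.0, 0.004, -1.0], [-1.0, -0.0, 0.0]] q [ 0.08  0.33 -0.19  1.9   0.08  0.92 -2.03]
t 12.0 loc [  1.9  -6.2 182.3] F [ 0.1  2.  -1.4] w 0.001
tool in local: [[-0.0, 1.0, 0.004], [-0.0, 0.004, -1.0], [-1.0, -0.0, 0.0]] q [ 0.08  0.33 -0.19  1.9   0.08  0.92 -2.03]
top 0
scene 295 [  2.5 -36.  197.7]
```

View pics/c.png

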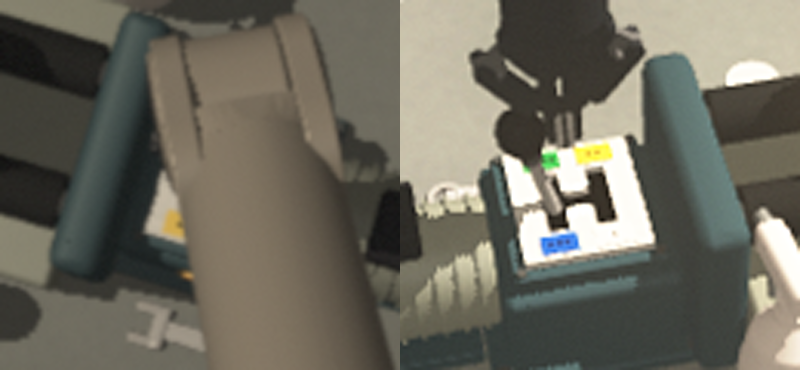

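```bash
python3 -m jog '0 0 1 0 0 0 0;0 0 0 0 0 0 0'
python3 -m jog '0 0 1 0 0 0 0;0 0 0 0 0 0 0'
python3 -c "
from h import *;st()"
```

```text
t: 12.3
eef_pos: [0.5471, -0.0195, 0.1823]
tool_rot: [0.417, 0.571, 0.417, -0.571]
contact_force: [1.5, 3.3, -2.7]
gripper_width: -0.001
t: 12.5
eef_pos: [0.5469, -0.02, 0.1823]
tool_rot: [0.417, 0.571, 0.417, -0.571]
contact_force: [2.3, 3.9, -2.2]
gripper_width: 0.001
t 12.5 loc [  1.8  -7.5 182.3] F [ 2.3  3.9 -2.2] w 0.001
tool in local: [[0.0, 1.0, 0.005], [0.001, 0.005, -1.0], [-1.0, 0.0, -0.001]] q [ 0.08  0.33 -0.19  1.9   0.08  0.91 -2.03]
```

```bash
python3 -m jog '0 0 -10 0 0 0 0;-40 0 0 0 0 0 0;-35 0 0 0 0 0 0;0 30 0 0 0 0 0;0 25 20 0 0 0 0'
python3 -m jog '0 0 19 0 0 0 0;0 0 0 0 0 0 0;40 0 0 0 0 0 0;38 0 0 0 0 0 0;0 0 0 0 0 0 0'
python3 -c "
from h import *;st()"
```

```text
t: 13.0
eef_pos: [0.5984, -0.0442, 0.2596]
tool_rot: [0.419, 0.572, 0.417, -0.569]
contact_force: [0.5, 0.1, -0.5]
gripper_width: 0.003
t: 13.5
eef_pos: [0.5866, -0.064, 0.1747]
tool_rot: [-0.415, -0.568, -0.419, 0.574]
contact_force: [-1.6, 0.6, -1.1]
gripper_width: -0.004
t 13.5 loc [ 53.2 -37.  174.7] F [-1.6  0.6 -1.1] w -0.004
tool in local: [[-0.009, 1.0, 0.005], [-0.003, 0.005, -1.0], [-1.0, -0.009, 0.003]] q [ 0.13  0.41 -0.16  1.8   0.08  0.94 -1.95]
```

```bash
python3 -m jog '0 -4 0 0 0 0 0;0 -4 0 0 0 0 0;0 -4 0 0 0 0 0;0 -3 0 0 0 0 0;0 0 0 0 0 0 0'
python3 -m jog '0 -3 0 0 0 0 0;0 -3 0 0 0 0 0;0 -3 0 0 0 0 0;0 0 0 0 0 0 0'
python3 -m jog '0 -4 0 0 0 0 0;0 -4 0 0 0 0 0;0 -4 0 0 0 0 0'
python3 -c "
from h import *;st()"
```

```text
t: 14.0
eef_pos: [0.576, -0.0601, 0.1803]
tool_rot: [0.417, 0.572, 0.416, -0.571]
contact_force: [0.8, -0.2, 0.2]
gripper_width: 0.004
t: 14.4
eef_pos: [0.567, -0.0574, 0.1792]
tool_rot: [-0.417, -0.571, -0.417, 0.571]
contact_force: [0.4, 0.4, -0.2]
gripper_width: -0.001
t: 14.7
eef_pos: [0.5572, -0.0543, 0.18]
tool_rot: [0.417, 0.572, 0.416, -0.571]
contact_force: [4.6, -2.2, 2.3]
gripper_width: 0.003
t 14.7 loc [ 22.2 -36.9 180. ] F [ 4.6 -2.2  2.3] w 0.003
tool in local: [[0.003, 1.0, 0.004], [0.0, 0.004, -1.0], [-1.0, 0.003, -0.0]] q [ 0.13  0.35 -0.17  1.88  0.08  0.91 -1.97]
```

```bash
python3 -m jog '0 -4 0 0 0 0 0;0 -4 0 0 0 0 0;0 -4 0 0 0 0 0'
python3 -m jog '0 -4 0 0 0 0 0;0 -4 0 0 0 0 0;0 -4 0 0 0 0 0'
python3 -m jog '0 -3 0 0 0 0 0;0 -3 0 0 0 0 0;0 0 0 0 0 0 0'
python3 -c "
from h import *;st()"
```

```text
t: 15.0
eef_pos: [0.5447, -0.0502, 0.1797]
tool_rot: [0.417, 0.572, 0.416, -0.571]
contact_force: [3.4, -1.9, 2.6]
gripper_width: 0.002
t: 15.3
eef_pos: [0.5326, -0.0462, 0.1791]
tool_rot: [-0.417, -0.571, -0.417, 0.571]
contact_force: [3.6, -0.7, 0.2]
gripper_width: -0.003
t: 15.6
eef_pos: [0.5267, -0.0443, 0.1788]
tool_rot: [-0.416, -0.571, -0.417, 0.572]
contact_force: [3.3, -0.4, -2.0]
gripper_width: -0.001
t 15.6 loc [ -9.9 -36.9 178.8] F [ 3.3 -0.4 -2. ] w -0.001
tool in local: [[-0.001, 1.0, 0.005], [-0.0, 0.005, -1.0], [-1.0, -0.001, 0.0]] q [ 0.12  0.31 -0.18  1.95  0.07  0.89 -1.98]
```

```bash
python3 -m jog '0 -2 0 0 0 0 0;0 -2 0 0 0 0 0;0 0 0 0 0 0 0'
python3 -m jog '0 -1.5 0 0 0 0 0;0 0 0 0 0 0 0'
python3 -m jog '0 -1.5 0 0 0 0 0;0 0 0 0 0 0 0'
python3 -m jog '0 -1 0 0 0 0 0;0 0 0 0 0 0 0'
python3 -c "
from h import *;st()"
```

```text
t: 15.9
eef_pos: [0.5233, -0.0434, 0.1791]
tool_rot: [-0.417, -0.571, -0.417, 0.571]
contact_force: [4.9, -0.0, -2.4]
gripper_width: 0.002
t: 16.1
eef_pos: [0.5221, -0.0431, 0.1793]
tool_rot: [-0.417, -0.571, -0.417, 0.571]
contact_force: [4.0, 0.4, -2.2]
gripper_width: 0.002
t: 16.3
eef_pos: [0.5206, -0.0426, 0.1793]
tool_rot: [-0.417, -0.571, -0.417, 0.571]
contact_force: [4.8, -1.9, -2.7]
gripper_width: 0.002
t: 16.5
eef_pos: [0.52, -0.0423, 0.1794]
tool_rot: [0.417, 0.571, 0.416, -0.571]
contact_force: [3.8, -0.7, -2.0]
gripper_width: 0.001
t 16.5 loc [-16.9 -37.1 179.4] F [ 3.8 -0.7 -2. ] w 0.001
tool in local: [[0.0, 1.0, 0.004], [0.0, 0.004, -1.0], [-1.0, 0.0, -0.0]] q [ 0.12  0.29 -0.19  1.96  0.07  0.89 -1.99]
```

```bash
for i in 1; do :; done
python3 -m jog '0 -1 0 0 0 0 0;0 0 0 0 0 0 0' | grep -E 'eef|force'
python3 -m jog '0 -1 0 0 0 0 0;0 0 0 0 0 0 0' | grep -E 'eef|force'
python3 -m jog '0 -1 0 0 0 0 0;0 0 0 0 0 0 0' | grep -E 'eef|force'
python3 -c "
from h import *;st()"
```

```text
eef_pos: [0.5196, -0.0422, 0.1795]
contact_force: [7.5, -1.7, -3.8]
eef_pos: [0.5192, -0.0421, 0.1795]
contact_force: [8.2, -1.8, -4.8]
eef_pos: [0.5189, -0.042, 0.1797]
contact_force: [10.0, -3.0, -6.2]
t 17.1 loc [-18.  -37.1 179.7] F [10.  -3.  -6.2] w 0.001
tool in local: [[0.004, 1.0, 0.004], [0.001, 0.004, -1.0], [-1.0, 0.004, -0.001]] q [ 0.12  0.29 -0.19  1.97  0.07  0.88 -1.99]
```

```bash
python3 -m jog '0 -1.5 0 0 0 0 0;0 0 0 0 0 0 0' | grep -E 'eef|force'
python3 -m jog '0 -1.5 0 0 0 0 0;0 0 0 0 0 0 0' | grep -E 'eef|force'
python3 -m jog '0 10 0 0 0 0 0;0 20 0 0 0 0 0;0 10 0 0 0 0 0;-40 0 0 0 0 0 0;-40 0 0 0 0 0 0'
python3 -m jog '-40 0 -20 0 0 0 0;0 0 -45 0 0 0 0;0 0 -45 0 0 0 0;0 0 0 0 0 0 0;0 0 0 0 0 0 0'
python3 look.py d; python3 knob.py -46 -37 192
```

```text
eef_pos: [0.5185, -0.0419, 0.18]
contact_force: [12.8, -4.6, -6.6]
eef_pos: [0.5182, -0.0418, 0.1801]
contact_force: [16.1, -5.2, -11.5]
t: 18.0
eef_pos: [0.5504, -0.0524, 0.2587]
tool_rot: [-0.415, -0.57, -0.418, 0.573]
contact_force: [1.4, -0.3, 0.7]
gripper_width: 0.001
t: 18.5
eef_pos: [0.5849, 0.0534, 0.2986]
tool_rot: [-0.417, -0.57, -0.418, 0.571]
contact_force: [-0.4, -0.9, -0.3]
gripper_width: 0.003
t 18.5 loc [ 15.2  74.1 298.6] F [-0.4 -0.9 -0.3] w 0.003
tool in local: [[-0.002, 1.0, 0.007], [-0.001, 0.007, -1.0], [-1.0, -0.002, 0.001]] q [-0.01  0.29 -0.23  1.68  0.07  1.19 -2.14]
top 56 [-49.  -39.2 193.7]
scene 223 [-46.2 -39.1 190.6]
```

View pics/d.png

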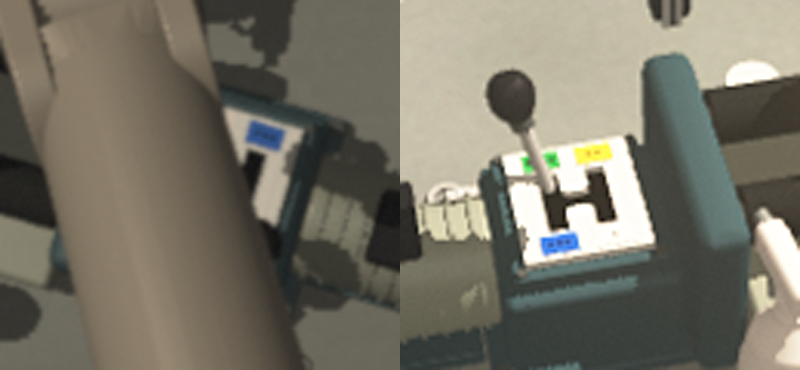

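Run:
```python
from h import *
p,d,c=cam('scene'); o=np.load('scene0.npz')['p']
df=cv2.absdiff(p,o).max(-1)
for n,(u0,u1,v0,v1) in dict(jar=(335,425,145,202),spare=(100,150,228,285),sprayer=(305,345,220,302)).items(): print(n,(df[v0:v1,u0:u1]>60).mean().round(3))
cv2.imwrite('pics/end.png',p[:,:,::-1]); print(bot.hand_in())
```

```text
jar 0.0
spare 0.386
sprayer 0.0
the job is handed in; nothing more can be done
None
```

View pics/end.png

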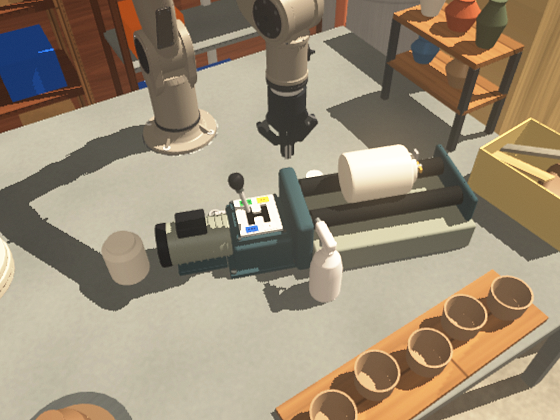

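The lever is home in fourth, and I handed the job in at about 18.6 s. I used the shut fingertips: one push from the far side back to neutral, one from the left across to the right slot, and one from the far side into fourth. The knob was never gripped.

- **Home in fourth:** In the last push the force rose to about 20 N with almost no further motion, so the lever was against its stop. Moving the lever earlier took about 3–6 N. After backing off, the scene camera put the knob at (-46, -39, 191) mm from the gate centre, against a target of (-46, -37, 192). The top camera, mostly blocked by the arm, read (-49, -39, 194).
- **Starting position:** The lever first measured about 35 mm to the far side, not the 46 mm given for fully home in first. I worked from the measured position.
- **Everything else:** The mill jar and sprayer look the same as at the start. The spare jar's image check flagged 39% of its pixels as changed. In the last picture, viewed after handing in, it stands in the same place under the arm's shadow, and the arm never went down near it. I did not check the tin, wrench and brush again. The fingertips stayed above 170 mm and no unexpected forces appeared.

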